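# Invert the rinsed blue cup onto the drying peg

## Task

The blue cup has been rinsed and lies on its side in the wire drain rest beside the orange one. Turn it upside down and put it over the upright drying peg, so that its rim stands on the foot of the stand with the peg inside it, and let go. Leave the orange cup lying in the rest.

Things in the scene. Friction and masses are not known exactly. Their poses are not given: they have to be found in the camera images.
- cup_blue: Blue plastic cup, white marks, 70 g (sizes in mm): cylinder 56 across outside, 50 inside, 95 long, bottom 4 thick. Origin: centre of the outside of the closed bottom; z runs along the axis to the open mouth (z = +95). It first lies in either lane of the drain rest, mouth towards the robot and 20 degrees below level, bottom uphill. Grip across the diameter; near the bottom its sides are clear of the wires.
- cup_orange: Orange plastic cup of the same shape and frame, lying in the other lane of the same rest; to be left there.
- drain_rest: Fixed grey tray (mm) 160 (x) x 220 (y) x 14 high with two wire lanes. Origin: centre of underside; z up, front (-x) to the robot. Lanes run along x at y = +55 and -55, sloping 20 degrees down to the front: two 6 mm wires, 32 apart, under the cup; a low cross wire before the rim's lowest part, so lift up or up and back. A lying cup's axis is 45 above the desk at the mouth, 78 at the bottom.
- peg_stand: Fixed drying stand (mm): black disc 110 across with four low radial ribs and in its middle an upright steel peg 18 across (26 at its root), rounded on top. Origin: centre of the disc's underside on the desk, z up. The ribs, on which the rim shall stand, reach z = 12; the peg's top is at z = 82; a cup that is put on has its closed bottom at z = 107.
There are look-alikes about, which are no part of the job. Of the things that look like the peg_stand, take the one that is farthest to the robot's right at the start.

How it is judged:
At the end, for the whole second after the job is handed in: The blue cup is upside down (within 10 degrees) over the peg, its axis within 20 mm of the peg's, its rim down on the foot of the stand (closed bottom less than 115 mm above the desk), at rest; the orange cup is within 30 mm of where it lay (angle between cup_blue's own z axis and vertical above 2.967 rad and horizontal distance between cup_blue and peg_stand below 0.02 m and z of cup_blue in the frame of peg_stand below 0.115 m and linear speed of cup_blue below 0.02 m/s and distance of cup_orange from where it was at the start of the episode below 0.03 m); the robot touches nothing.
It fails at once if the orange cup is taken or knocked out of its place (moved more than 50 mm) (distance of cup_orange from where it was at the start of the episode above 0.05 m).
It also fails if it takes over 40 s, if anything falls off the work surface, if the arm or the gripper's body presses on something with over 40 N, if the wrist force passes 120 N, or if a joint passes its speed limit or range.

## Robot

A 6-joint arm with a two-finger parallel gripper is mounted at the origin on a cart in front of the work surface, level with it; the furniture and walls round the work are solid. World frame = base frame: x ahead of the robot, y to its left, z up, the work surface at z = 0. Lengths are in m, angles in rad, forces in N, time in s.
With the tool pointing down it reaches from about 0.35 to 0.975 m from the base axis. Payload 4.9 kg.
Tool frame: the origin (TCP) lies at the very end of the fingers, on their centre line; the grasp point (between the pads) lies 19 mm behind it; z points along the fingers, y is the line along which they close (so a half turn about z gives the same grasp; the last joint's range is limited). The gripper opens to 85 mm and grips with 20 to 120 N. Pads are 22 mm wide; open, the fingers measure 114 mm over their backs; the gripper's body (76 mm by 85 mm) begins 54 mm behind the grasp point. The pads swing forward as they close: fully open they stand 13 mm farther back than shut.
Start: joints at [-0.119, 0.053, 1.613, -0, 1.476, -0.119], TCP at [0.625, 0, 0.231] pointing down, gripper open.
Joint ranges: [-3.01, 3.01], [-1.01, 2.22], [0.06, 2.58], [-1.02, 4.17], [0.09, 2.62], [-3.14, 3.14]. Speed limits (rad/s): [2.57, 2.57, 3.14, 3.14, 3.14, 3.14].

## Interface

Orientations are given as a rotation vector (axis times angle).
In Python, from station import ctrl gives the robot as it stands.
- The arm moves only by the tool jog_arm, never from a script. Its argument "plan" is a list of rows, each a list of 7 numbers: the shift along the tool's x, y, z in units of 0.02 m (1.0 is 0.02 m), then the turn, a rotation vector about the tool's x, y, z in units of 45 degrees (1.0 is 45 degrees), then the opening, from -1 (shut) to 1 (fully open). A call has 1 to 8 rows; each row shifts and turns the commanded pose from where the row before left it, along the tool's axes as they then stand; what a row does not reach is not made up. A row lasts 1/10 s, in which the tool goes at most 50 mm and 8.59 degrees, less where a joint would pass 70% of its speed; a pose out of reach is approached as far as the arm can. A call with a number of a shift or a turn outside -1 to 1 is refused whole. A call with a gripper value outside its range is refused whole. The fingers move at their own pace and stop on an object; "grip_force" is the grip in N (left out, the last holds). Time passes only in rows, so rows that do not move let the fingers close. It gives the time, the measured TCP pose, the force, the opening and the grip force at its end, in the units of the state.
- ctrl.get_obs(): the state, without advancing time (a new reading comes with each control period).
- ctrl.get_image(name): name is "scene" or "side" or "wrist"; returns (picture, depth): 420x560x3 uint8, red, green, blue; 420x560 float32, m along the optical axis (not along the pixel's ray), 0 where there is no reading.
- ctrl.camera_info(name): a dict with "camera_matrix" (3x3 intrinsics, pixels), "k1" (the pictures are not rectified: a ray, as slopes to the right and down, at radius r is drawn at 1 + k1 r^2 times it, then the intrinsics apply), "rvec" (rotation vector, rad) and "tvec" (3), from world to camera coordinates, as OpenCV has them; the wrist camera has in their place "T_tool_cam" (4x4, takes a point from camera to tool coordinates, whose origin is the TCP and whose axes are the flange's). Camera axes: x right, y down, z forward; pixel columns grow to the right and rows downward; lengths in m; the calibration is good to about 2 mm. A picture is of the moment at which its call begins: read the wrist's pose just before it. camera_info takes no time and is no camera call.
- ctrl.finish_job(): hands the job in; it is judged then, once.
The state is a dict: "t": time; "q": joint angles; "dq": joint speeds; "effort": joint torques, N m; "tool_pos": TCP position; "tool_rot": TCP orientation; "contact_force": force on the tool from outside, world axes, zero at the start; "wrist_torque": the same for the moment, N m; "opening": finger opening in m; "grip_force": force on a finger pad.
Only numpy, scipy, OpenCV 4.12 (cv2) and the standard library are available. Lean on these libraries where they do the work, as an engineer would, in place of code of your own. Each camera call takes 0.05 s, during which the arm holds its last target. There are 200 camera calls.

## Working session

There is one attempt and no reset: what is moved stays moved. The work goes in short steps, Python scripts to look and compute and a tool call to move; the robot and the scene stay as the last step left them, time stands still between calls to the robot, and variables do not carry over. Pictures are saved under pics/ and viewed, at most 10 in all, crops included, and the job is handed in when it is done.

Besides the shell and the picture viewer there is one more tool, called after "Emit:" as a command line: name --pt "numbers of a row" for each row, then --argument value for the rest. jog_arm: Moves the arm, as the interface text tells. Shifts and turns lie within -1 to 1; 1 stands for 0.02 m of shift or 45 degrees of turn. Its arguments: {"type":"object","properties":{"plan":{"type":"array"},"grip_force":{"type":"number"}},"required":["plan"]}

```bash
mkdir -p pics; cat > h.py <<'E'
import numpy as np, cv2
from scipy.spatial.transform import Rotation as R
from station import ctrl
def cam(name):
    i=ctrl.camera_info(name); o=ctrl.get_obs(); p,d=ctrl.get_image(name)
    K=np.array(i["camera_matrix"]); k1=i["k1"]
    if "rvec" in i:
        Rc=R.from_rotvec(np.ravel(i["rvec"])).as_matrix(); t=np.ravel(i["tvec"]); Rw=Rc.T; tw=-Rc.T@t
    else:
        T=np.array(i["T_tool_cam"]); Rt=R.from_rotvec(o["tool_rot"]).as_matrix()
        Rw=Rt@T[:3,:3]; tw=Rt@T[:3,3]+np.array(o["tool_pos"])
    h,w=d.shape; uv=np.stack(np.meshgrid(np.arange(w),np.arange(h)),-1).reshape(-1,1,2).astype(np.float32)
    n=cv2.undistortPoints(uv,K,np.array([k1,0,0,0.])).reshape(h,w,2)
    P=np.dstack([n*d[...,None],d])@Rw.T+tw
    P[d<=0]=np.nan
    return p,d,P
def save(n,p): cv2.imwrite("pics/"+n,p[...,::-1])
E
python3 - <<'E'
from h import *
for n in("scene","side"):
    p,d,P=cam(n); save(n+"0.png",p); np.savez("/tmp/"+n,p=p,P=P)
    print(n,ctrl.camera_info(n))
print(ctrl.get_obs())
E
```

```text
scene {'camera_matrix': array([[518.1202696 ,   0.        , 279.88334983],
       [  0.        , 518.1202696 , 216.10504473],
       [  0.        ,   0.        ,   1.        ]]), 'k1': -0.1488202997972288, 'rvec': array([ 2.03941264, -0.50955428,  0.27349957]), 'tvec': array([-0.47080264,  0.20353216,  0.82798795])}
side {'camera_matrix': array([[453.41683381,   0.        , 276.35556768],
       [  0.        , 453.41683381, 206.11192549],
       [  0.        ,   0.        ,   1.        ]]), 'k1': -0.048674192757817585, 'rvec': array([ 2.05665299, -0.5470534 ,  0.29705134]), 'tvec': array([-0.44904728,  0.21203379,  0.70148565])}
{'t': 0.1, 'q': array([-1.19012298e-01,  5.33143120e-02,  1.61414980e+00,  7.54855305e-06,
        1.47602858e+00, -1.18986749e-01]), 'dq': array([-0.0014001 , -0.00299123, -0.00276541, -0.0006044 , -0.00107901,
       -0.00037028]), 'effort': array([ 6.14647306e-04, -3.94903493e+01, -3.71363103e+01, -4.52310599e-05,
        3.99340541e-03, -4.17574097e-05]), 'tool_pos': array([6.24431694e-01, 6.28014961e-05, 2.30175537e-01]), 'tool_rot': array([-2.22041089e+00, -2.22035255e+00,  1.83478848e-03]), 'contact_force': array([-0.23688611,  0.76905185,  0.41533262]), 'wrist_torque': array([-0.0114565 , -0.01061212,  0.00564661]), 'grip_force': 0.0, 'opening': 0.08514109742782856}
```

View pics/scene0.png

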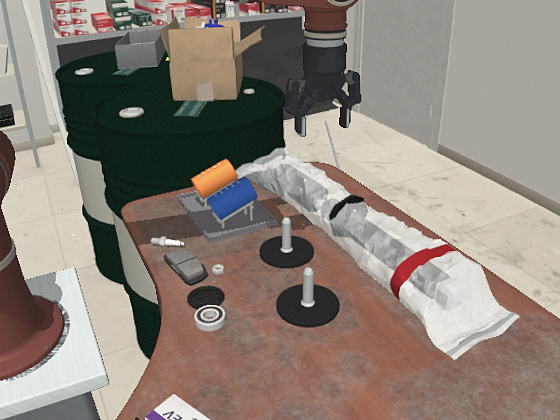

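View pics/side0.png

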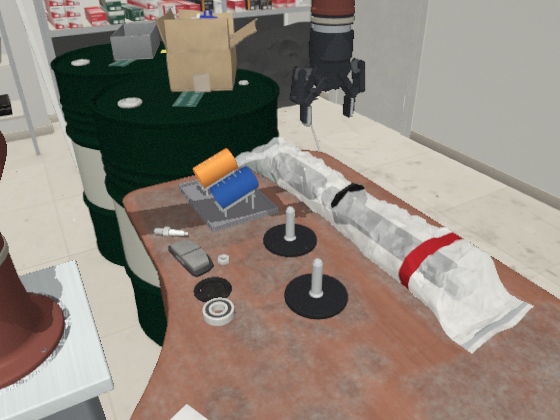

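The scene view shows the blue cup at (232,199), the orange one at (214,178), and two peg stands at (286,250) and (307,303). The nearer stand is the one to the robot's right. A long wrapped bundle lies along the far side. Next I measure these positions.

```bash
python3 - <<'E'
import numpy as np,cv2
for n,boxes in(("scene",[(270,280,345,330),(255,232,316,270)]),("side",[(280,270,352,318),(260,222,320,258)])):
    z=np.load(f"/tmp/{n}.npz");p=z["p"];P=z["P"]
    hsv=cv2.cvtColor(p,cv2.COLOR_RGB2HSV)
    for (a,b,c,d) in boxes:
        s=(slice(b-50,d),slice(a,c)); Q=P[s]; v=hsv[s][...,2]
        m=(v<60)&(Q[...,2]<.03)&(Q[...,2]>-.02); q=Q[m]
        lo,hi=np.percentile(q,1,0),np.percentile(q,99,0)
        print(n,"disc",((lo+hi)/2).round(4),(hi-lo).round(4))
        m=(Q[...,2]>.03)&(Q[...,2]<.1)&(hsv[s][...,1]<60); q=Q[m]
        print("  peg",np.median(q,0).round(4),q[:,2].max().round(4),len(q))
    for nm,h0,h1 in(("blue",105,125),("orange",8,20)):
        s=(slice(140,225),slice(180,265));Q=P[s];H=hsv[s]
        m=(H[...,0]>=h0)&(H[...,0]<=h1)&(H[...,1]>150)&(H[...,2]>60)&(Q[...,2]>.02)
        m=cv2.erode(m.astype(np.uint8),np.ones((3,3)))>0
        q=Q[m]; q=q[np.isfinite(q).all(1)]
        # fit cylinder r=28 axis pitch 20deg, yaw free
        from scipy.optimize import least_squares
        def f(x):
            a=np.array([np.cos(x[3])*np.cos(x[4]),np.sin(x[3])*np.cos(x[4]),np.sin(x[4])])
            w=q-x[:3]; return np.r_[np.linalg.norm(w-np.outer(w@a,a),axis=1)-.028, (x[0]-c[0])*.1]
        c=q.mean(0)
        r=least_squares(f,[*(c+[0.01,.015,-.02]),0,np.radians(20)],loss="soft_l1",f_scale=.002); x=r.x
        a=np.array([np.cos(x[3])*np.cos(x[4]),np.sin(x[3])*np.cos(x[4]),np.sin(x[4])])
        t=(q-x[:3])@a; lo,hi=np.percentile(t,[.5,99.5])
        print(n,nm,len(q),"yaw,pitch",np.degrees(x[3:]).round(1),"mouth",(x[:3]+lo*a).round(4),"bottom",(x[:3]+hi*a).round(4),hi-lo,"res",np.abs(r.fun).mean().round(4))
    # big bundle
    m=(P[...,2]>.03)&(P[...,2]<.2)&(P[...,0]>.3)&(P[...,0]<1.3)&(P[...,1]<.3)&(P[...,1]>-.7); m[:150]=0; m[:,:320]=0
    q=P[m]; print("bundle",np.percentile(q,1,0).round(3),np.percentile(q,99,0).round(3))
E
```

```text
scene disc [ 0.517  -0.0908  0.0074] [0.1456 0.2616 0.0098]
  peg [ 0.5011 -0.1676  0.0489] 0.0806 500
scene disc [ 0.5416 -0.0059  0.0069] [0.103  0.1031 0.0092]
  peg [0.6326 0.0971 0.0566] 0.0842 1242
scene blue 778 yaw,pitch [ 0.5 20.3] mouth [0.4562 0.1627 0.0433] bottom [0.5393 0.1634 0.0741] 0.08863670227440372 res 0.0015
scene orange 569 yaw,pitch [ 0.4 20.1] mouth [0.4569 0.2722 0.0432] bottom [0.5423 0.2727 0.0745] 0.0909254440883204 res 0.0016
bundle [ 0.623 -0.325  0.031] [0.762 0.088 0.091]
side disc [ 0.5182 -0.0963  0.0082] [0.1447 0.2523 0.0095]
  peg [ 0.5034 -0.1669  0.049 ] 0.0818 528
side disc [ 0.5425 -0.0069  0.0075] [0.102  0.1023 0.0083]
  peg [0.6353 0.0882 0.057 ] 0.0838 1251
side blue 786 yaw,pitch [-0.1 19.8] mouth [0.4569 0.162  0.0434] bottom [0.5409 0.1618 0.0737] 0.08922983016725622 res 0.0012
side orange 703 yaw,pitch [-0.4 19.4] mouth [0.4572 0.2723 0.044 ] bottom [0.5428 0.2718 0.0742] 0.09077231444758473 res 0.0014
bundle [ 0.624 -0.326  0.031] [0.762 0.083 0.093]
```

Emit:
jog_arm --pt "1 0 0 0 0 0.19 1" --pt "1 0 0 0 0 0.19 1" --pt "1 0 0 0 0 0.19 1" --pt "0 -1 0 0 0 0.19 1" --pt "0 -1 0 0 0 0.19 1" --pt "0 -1 0 0 0 0.19 1" --pt "0 -1 0 0 0 0.19 1" --pt "0 -1 0 0 0 0.19 1"

```text
t: 0.9
tool_pos: [0.561, 0.1257, 0.2307]
tool_rot: [-3.088, -0.579, 0.002]
contact_force: [0.3, -0.1, 0.4]
opening: 0.0851
grip_force: 0.0
```

```bash
cat >> h.py <<'E'
import json
def log():
    o=ctrl.get_obs(); 
    with open("log.jsonl","a") as f: f.write(json.dumps([list(map(float,o[k])) for k in("q","tool_pos","tool_rot")])+"\n")
    T=R.from_rotvec(o["tool_rot"]).as_matrix()
    print("t",o["t"],"q",o["q"].round(3),"p",o["tool_pos"].round(4),"x",T[:,0].round(3),"y",T[:,1].round(3),"z",T[:,2].round(3),"op",round(o["opening"],4),"F",o["contact_force"].round(1))
    return o
E
python3 -c "
from h import *
json.dump([[-0.119012298,0.053314312,1.6141498,7.5e-06,1.47602858,-0.118986749],[0.624431694,6.28e-05,0.230175537],[-2.22041089,-2.22035255,.00183478848]],open('log.jsonl','w'));open('log.jsonl','a').write('\n')
log()
z=np.load('/tmp/scene.npz')
for n,s in(('scene',(slice(268,308),slice(295,320))),('side',(slice(258,298),slice(305,330)))):
    z=np.load(f'/tmp/{n}.npz');Q=z['P'][s].reshape(-1,3); q=Q[(Q[:,2]>.035)&(Q[:,2]<.072)]
    from scipy.optimize import least_squares
    C=-np.array(R.from_rotvec(ctrl.camera_info(n)['rvec']).as_matrix().T@ctrl.camera_info(n)['tvec'])
    r=least_squares(lambda x:np.hypot(q[:,0]-x[0],q[:,1]-x[1])-.009,np.median(q,0)[:2]+[0.0,.006],loss='soft_l1',f_scale=.001)
    print(n,C.round(3),r.x.round(4),len(q),q[:,:2].std(0))
    Q=z['P'].reshape(-1,3);v=z['p'].reshape(-1,3).max(1);m=(v<60)&(abs(Q[:,2]-.008)<.012)&(np.hypot(Q[:,0]-.505,Q[:,1]+.165)<.07);q=Q[m]
    print('disc',(np.percentile(q,1,0)+np.percentile(q,99,0))/2,np.ptp(q,axis=0))
"
```

```text
t 0.9 q [ 0.091 -0.065  1.731 -0.     1.477  1.291] p [0.561  0.1257 0.2307] x [ 0.932  0.362 -0.001] y [ 0.362 -0.932 -0.   ] z [-0.001 -0.    -1.   ] op 0.0851 F [ 0.3 -0.1  0.4]
scene [ 0.141 -0.77   0.58 ] [ 0.497  -0.1671] 177 [0.00422309 0.00279709]
disc [ 0.49455578 -0.17156393  0.00763948] [0.10885578 0.1081519  0.01895927]
side [ 0.153 -0.651  0.54 ] [ 0.4989 -0.1685] 179 [0.0044154  0.00338044]
disc [ 0.49589389 -0.17127732  0.00810622] [0.10605547 0.10801713 0.01345956]
```

Emit:
jog_arm --pt "0 -0.8 0 0 0 0.19 1" --pt "0 -0.7 0 0 0 0.19 1" --pt "0 0 0 0 0 0.1 1"

```text
t: 1.2
tool_pos: [0.5521, 0.1552, 0.2307]
tool_rot: [-3.141, 0.004, 0.002]
contact_force: [-0.5, 0.1, 0.7]
opening: 0.0854
grip_force: 0.0
```

```bash
python3 -c "
from h import *
log()"
```

```text
t 1.2 q [ 0.144 -0.068  1.734  0.     1.477  1.717] p [0.5521 0.1552 0.2307] x [ 1.    -0.002 -0.001] y [-0.002 -1.    -0.   ] z [-0.001  0.    -1.   ] op 0.0854 F [-0.5  0.1  0.7]
```

Emit:
jog_arm --pt "0 0 0 0 -0.19 0 1" --pt "0 0 0 0 -0.19 0 1" --pt "0 0 0 0 -0.1 0 1"

```text
t: 1.5
tool_pos: [0.5534, 0.1536, 0.2305]
tool_rot: [3.084, -0.0, -0.597]
contact_force: [-0.4, 0.2, -0.4]
opening: 0.0854
grip_force: 0.0
```

```bash
python3 -c "
from h import *
log()
p,d,P=cam('wrist'); save('w1.png',p); np.savez('/tmp/w1',p=p,P=P)"
```

```text
t 1.5 q [0.119 0.182 1.508 0.046 1.831 1.694] p [0.5534 0.1536 0.2305] x [ 0.928 -0.    -0.373] y [-0. -1.  0.] z [-0.373 -0.    -0.928] op 0.0854 F [-0.4  0.2 -0.4]
```

View pics/w1.png

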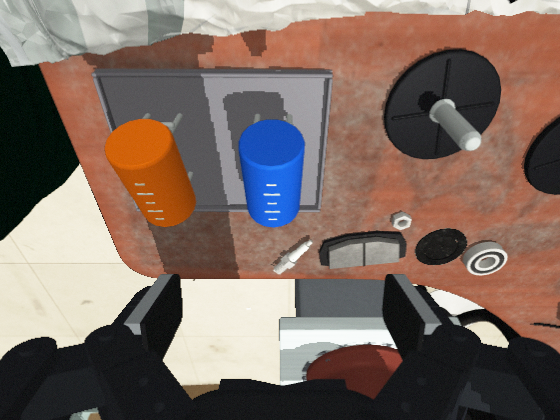

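Emit:
jog_arm --pt "0 0 0 0.19 0 0 1" --pt "0 0 0 0.19 0 0 1"

```text
t: 1.75
tool_pos: [0.5533, 0.155, 0.2314]
tool_rot: [-2.792, 0.079, 0.53]
contact_force: [0.0, -0.3, -0.5]
opening: 0.0853
grip_force: 0.0
```

```bash
python3 -c "
from h import *
log()"
```

```text
t 1.75 q [-0.004  0.142  1.57   0.31   1.796  1.636] p [0.5533 0.155  0.2314] x [ 0.93   0.001 -0.366] y [-0.108 -0.954 -0.279] z [-0.35   0.299 -0.888] op 0.0853 F [ 0.  -0.3 -0.5]
```

```bash
cat > fk.py <<'E'
from h import *
from scipy.optimize import least_squares
D=[json.loads(l) for l in open("log.jsonl")]
lo=np.array([-3.01,-1.01,.06,-1.02,.09,-3.14]);hi=np.array([3.01,2.22,2.58,4.17,2.62,3.14])
def ry(a): return R.from_euler('y',a)
def rz(a): return R.from_euler('z',a)
S4,S6,O6=-1,-1,np.pi/2   # refined below
def fk(q,x,s4,s6,o6):
    a1,d1,L1,e,a,L2,L3=x
    r=rz(q[0]); p=r.apply([a1,e,d1])
    r=r*ry(q[1]); p=p+r.apply([0,0,L1])
    r=r*ry(q[2]); p=p+r.apply([a,0,L2])
    r=r*rz(s4*q[3])*ry(q[4]); p=p+r.apply([0,0,L3])
    r=r*rz(s6*q[5]+o6)
    return p,r
def fit():
    best=None
    for s4 in(1,-1):
        for s6 in(1,-1):
            for o6 in np.arange(4)*np.pi/2:
                er=sum((fk(q,np.zeros(7),s4,s6,o6)[1].inv()*R.from_rotvec(w)).magnitude() for q,p,w in D)
                if best is None or er<best[0]: best=(er,s4,s6,o6)
    c=best[1:]
    x0=[0,.35,.4,.07,0,.4,.25]
    r=least_squares(lambda x:np.r_[np.concatenate([fk(q,x,*c)[0]-p for q,p,w in D]),1e-3*(x-x0)],x0)
    return r.x,c,best[0],np.abs(r.fun[:-7]).max()
if __name__=="__main__":
    print(fit())
E
python3 fk.py
```

```text
(array([1.30416318e-04, 2.38003494e-01, 4.26388992e-01, 7.42003977e-02,
       9.57124097e-02, 6.09769833e-01, 2.79494211e-01]), (1, 1, np.float64(1.5707963267948966)), 4.887220718719272e-08, np.float64(3.768631932188349e-06))
```

```bash
cat > plan.py <<'E'
from fk import *
X,C,_,_=fit()
def ik(p,r,q0):
    s=least_squares(lambda q:np.r_[(fk(q,X,*C)[0]-p)*5,(fk(q,X,*C)[1]*r.inv()).as_rotvec()],np.clip(q0,lo+.001,hi-.001),bounds=(lo,hi))
    return s.x,np.abs(s.fun).max()
def pickR(tilt): # tool z tilted 'tilt' beyond vertical towards robot
    return R.from_rotvec([np.pi,0,0])*ry(-tilt)
def placeR(tilt,psi): return rz(psi)*ry(np.radians(-70))*pickR(tilt)
PEG=np.array([.499,-.168,0]); s=.022
u=np.array([np.cos(np.radians(20)),0,np.sin(np.radians(20))])
BOT=np.array([.542,.1623,.0745])
def grasp_tcp(r): return BOT-s*u+.019*r.as_matrix()[:,2]
def place_tcp(r,h=.107): return PEG+[0,0,h-s]+.019*r.as_matrix()[:,2]
if __name__=="__main__":
    q=ctrl.get_obs()["q"]
    for tilt in np.radians([0,10,20,30,40]):
        r=pickR(tilt); qp,e=ik(grasp_tcp(r),r,q)
        print("tilt",np.degrees(tilt),"pick",qp.round(2),round(e,4))
        for psi in np.radians([0,20,40,60,80,100]):
            r=placeR(tilt,psi); best=None
            for q4 in(0,.8,1.6,2.4,3.1):
                for q5 in(.5,1.2):
                    x,e=ik(place_tcp(r),r,[-.3,.8,1.5,q4,q5,1.0])
                    if best is None or e<best[1]-1e-5: best=(x,e)
            if best[1]<1e-3:
                x=best[0]; wc=place_tcp(r)-X[6]*r.as_matrix()[:,2]
                print("   psi",round(np.degrees(psi)),x.round(2),"margin",np.minimum(x-lo,hi-x).min().round(2),"wc",wc.round(2))
E
python3 plan.py
```

```text
tilt 0.0 pick [ 0.17  0.05  1.94 -0.    1.15  1.74] 0.0
   psi 0 [-0.83 -0.22  2.52  1.81  0.8  -0.7 ] margin 0.06 wc [ 0.25 -0.17  0.17]
   psi 20 [-0.96 -0.03  2.37  1.49  1.14 -0.7 ] margin 0.21 wc [ 0.27 -0.25  0.17]
   psi 40 [-0.97  0.15  2.17  1.25  1.41 -0.74] margin 0.41 wc [ 0.31 -0.33  0.17]
   psi 60 [-0.93  0.31  1.97  1.05  1.63 -0.8 ] margin 0.61 wc [ 0.38 -0.38  0.17]
   psi 80 [-0.85  0.45  1.78  0.86  1.83 -0.88] margin 0.79 wc [ 0.46 -0.41  0.17]
   psi 100 [-0.76  0.56  1.61  0.67  2.01 -1.  ] margin 0.61 wc [ 0.54 -0.41  0.17]
tilt 10.0 pick [0.15 0.16 1.83 0.03 1.32 1.71] 0.0
   psi 0 [-0.78 -0.32  2.5   1.48  0.66 -0.34] margin 0.08 wc [ 0.27 -0.17  0.22]
   psi 20 [-0.9  -0.14  2.36  1.29  1.03 -0.49] margin 0.22 wc [ 0.29 -0.25  0.22]
   psi 40 [-0.93  0.05  2.18  1.11  1.3  -0.61] margin 0.4 wc [ 0.33 -0.31  0.22]
   psi 60 [-0.9   0.22  1.99  0.94  1.53 -0.72] margin 0.59 wc [ 0.39 -0.36  0.22]
   psi 80 [-0.83  0.36  1.81  0.77  1.72 -0.84] margin 0.77 wc [ 0.46 -0.39  0.22]
   psi 100 [-0.74  0.47  1.66  0.59  1.9  -0.99] margin 0.72 wc [ 0.54 -0.39  0.22
[... 960 characters left out ...]
.75  0.19  1.88  0.57  1.51 -0.73] margin 0.7 wc [ 0.47 -0.33  0.28]
   psi 100 [-0.68  0.29  1.76  0.44  1.65 -0.95] margin 0.82 wc [ 0.53 -0.33  0.28]
tilt 40.0 pick [0.13 0.48 1.54 0.08 1.82 1.69] 0.0
   psi 0 [-0.61 -0.28  2.28  0.43  0.76  0.7 ] margin 0.3 wc [ 0.37 -0.17  0.31]
   psi 20 [-0.69 -0.2   2.21  0.57  0.93  0.24] margin 0.37 wc [ 0.38 -0.21  0.31]
   psi 40 [-0.72 -0.1   2.12  0.58  1.11 -0.11] margin 0.46 wc [ 0.4  -0.25  0.31]
   psi 60 [-0.72  0.01  2.01  0.54  1.27 -0.4 ] margin 0.57 wc [ 0.43 -0.28  0.31]
   psi 80 [-0.69  0.11  1.91  0.46  1.42 -0.65] margin 0.67 wc [ 0.48 -0.3   0.31]
   psi 100 [-0.64  0.2   1.81  0.35  1.53 -0.9 ] margin 0.77 wc [ 0.52 -0.3   0.31]
```

```bash
cat >> plan.py <<'E'
def rows(p1,r1,n,p0=None,r0=None):
    o=ctrl.get_obs()
    if p0 is None: p0,r0=np.array(o["tool_pos"]),R.from_rotvec(o["tool_rot"])
    w=(r0.inv()*r1).as_rotvec()/n; dp=(p1-p0)/n; out=[];q=o["q"];r=r0;p=p0
    for k in range(n):
        out.append(np.r_[r.inv().apply(dp)/.02,w/np.radians(45)].round(2)); r=r*R.from_rotvec(w);p=p+dp
        q2,e=ik(p,r,q); out[-1]=(out[-1].tolist(),"dq",round(np.abs(q2-q).max(),2),"err",round(e,4)); q=q2
    for l in out: print(*l)
    print("end q",q.round(2),"rot/row deg",np.degrees(np.linalg.norm(w)).round(2))
    return q
E
python3 - <<'E'
from plan import *
z=np.load('/tmp/w1.npz');p,P=z['p'],z['P'];H=cv2.cvtColor(p,cv2.COLOR_RGB2HSV)
m=(H[...,0]>105)&(H[...,0]<125)&(H[...,1]>150)&(P[...,2]>.03);m=cv2.erode(m.astype(np.uint8),np.ones((5,5)))>0
m[:115]=0;q=P[m]
n=q[np.abs(q[:,0])<9]
a=u
# side points only (not bottom face): along-axis < max-6mm
t=q@a; tb=np.percentile(t,99); side=q[t<tb-.008]
r=least_squares(lambda x:np.hypot(side[:,1]-x[0],(side[:,2]*u[0]-side[:,0]*u[2])-x[1])-.028,[.162,-.11],loss='soft_l1',f_scale=.001)
b=r.x[1]; yc=r.x[0]; # axis point with t=tb
print("axis y",yc,"bottom plane t",np.percentile(t,[90,99,99.8]),"bottom centre",[tb*u[0]-b*u[2],yc,tb*u[2]+b*u[0]],np.abs(r.fun).mean(),len(side))
print("mouth t",np.percentile(t,[.2,1]))
r=pickR(np.radians(20)); print("target tcp",grasp_tcp(r))
rows(grasp_tcp(r)-.1*r.as_matrix()[:,2],r,4)
# other stand check in wrist image
v=p.max(2);m=(v<60)&(abs(P[...,2]-.008)<.012)&(np.hypot(P[...,0]-.54,P[...,1])<.07);q=P[m];print("otherdisc",((np.percentile(q,1,0)+np.percentile(q,99,0))/2).round(4))
E
```

```text
axis y 0.16210353610799783 bottom plane t [0.53842206 0.53909    0.53950633] bottom centre [np.float64(0.5459174602141831), np.float64(0.16210353610799783), np.float64(0.07629781094920403)] 0.00029566450133115975 1823
mouth t [0.45037504 0.45284771]
target tcp [0.51482838 0.1623     0.0491214 ]
[0.35, 0.23, 1.03, -0.1, 0.01, -0.0] dq 0.07 err 0.0
[0.35, 0.15, 1.04, -0.1, 0.01, -0.0] dq 0.07 err 0.0
[0.34, 0.07, 1.05, -0.1, 0.01, -0.0] dq 0.07 err 0.0
[0.33, -0.01, 1.06, -0.1, 0.01, -0.0] dq 0.06 err 0.0
end q [0.13 0.23 1.6  0.05 1.66 1.7 ] rot/row deg 4.36
otherdisc [ 0.5458 -0.0018  0.0078]
```

Emit:
jog_arm --pt "0.36 0.23 1.0 -0.1 0.01 0 1" --pt "0.36 0.15 1.0 -0.1 0.01 0 1" --pt "0.36 0.08 1.0 -0.1 0.01 0 1" --pt "0.36 0 1.0 -0.1 0.01 0 1" --pt "0.0 0 0.2 0 0 0 1"

```text
t: 2.25
tool_pos: [0.5473, 0.1604, 0.1389]
tool_rot: [3.076, 0.002, -0.545]
contact_force: [0.1, -0.2, -0.9]
opening: 0.0856
grip_force: 0.0
```

```bash
sed -i 's/^BOT=.*/BOT=np.array([.545,.162,.0763])/' plan.py; python3 - <<'E'
from plan import *
log(); r=pickR(np.radians(20)); rows(grasp_tcp(r)+.004*r.as_matrix()[:,2],r,5)
E
```

```text
t 2.25 q [0.139 0.228 1.608 0.031 1.656 1.706] p [0.5473 0.1604 0.1389] x [ 0.939 -0.002 -0.343] y [ 0.004 -1.     0.017] z [-0.343 -0.017 -0.939] op 0.0856 F [ 0.1 -0.2 -0.9]
[0.03, -0.03, 0.97, 0.0, 0.0, -0.0] dq 0.03 err 0.0
[0.02, -0.03, 0.97, 0.0, 0.0, -0.0] dq 0.03 err 0.0
[0.02, -0.03, 0.97, 0.0, 0.0, -0.0] dq 0.03 err 0.0
[0.02, -0.02, 0.97, 0.0, 0.0, -0.0] dq 0.03 err 0.0
[0.02, -0.02, 0.97, 0.0, 0.0, -0.0] dq 0.03 err 0.0
end q [0.14 0.27 1.73 0.05 1.49 1.7 ] rot/row deg 0.2
```

Emit:
jog_arm --pt "0.02 -0.05 1 0 0 0 1" --pt "0.02 -0.02 1 0 0 0 1" --pt "0.02 0 1 0 0 0 1" --pt "0.02 0 1 0 0 0 1" --pt "0.02 0 0.8 0 0 0 1" --pt "0 0 0 0 0 0 1" --pt "0 0 0 0 0 0 1"

```text
t: 2.95
tool_pos: [0.5193, 0.1588, 0.0515]
tool_rot: [3.079, -0.003, -0.537]
contact_force: [0.5, -0.4, 0.2]
opening: 0.0858
grip_force: 0.0
```

```bash
python3 - <<'E'
from plan import *
log(); r=pickR(np.radians(20)); print(grasp_tcp(r)+.004*r.as_matrix()[:,2])
E
```

```text
t 2.95 q [0.142 0.266 1.722 0.033 1.497 1.707] p [0.5193 0.1588 0.0515] x [ 0.941 -0.005 -0.339] y [ 0.001 -1.     0.016] z [-0.339 -0.015 -0.941] op 0.0858 F [ 0.5 -0.4  0.2]
[0.5164603  0.162      0.04716263]
```

Emit:
jog_arm --pt "0 -0.16 0.2 0.02 0 0 1" --pt "0 0 0 0 0 0 1" --pt "0 0 0 0 0 0 -0.4" --pt "0 0 0 0 0 0 -0.4" --pt "0 0 0 0 0 0 -0.4" --pt "0 0 0 0 0 0 -0.4" --pt "0 0 0 0 0 0 -0.4" --grip_force 40

```text
t: 3.65
tool_pos: [0.5183, 0.1629, 0.048]
tool_rot: [-3.094, 0.006, 0.539]
contact_force: [0.1, 4.0, 5.1]
opening: 0.0559
grip_force: 42.6
```

```bash
python3 - <<'E'
from plan import *
o=log(); p=np.array(o["tool_pos"]);r=R.from_rotvec(o["tool_rot"])
print(o["grip_force"])
# lift to z+.17, then rotate to place orientation above peg
pl=p+[0.04,0,.17]
tilt=np.radians(20)
for psi in np.radians([60,80]):
  rp=rz(psi)*ry(np.radians(-70))*r
  # grasp rel cup: bottom centre offset in tool frame from pick estimate
  off=r.inv().apply(BOT-p)
  tgt=PEG+[0,0,.107+.11]-rp.apply(off)
  print("psi",psi,"tgt",tgt, "rot total",np.degrees((r.inv()*rp).magnitude()))
  rows(tgt,rp,16,pl,r)
E
```

```text
t 3.65 q [0.142 0.268 1.726 0.049 1.488 1.704] p [0.5183 0.1629 0.048 ] x [ 0.941 -0.004 -0.338] y [-0.004 -1.    -0.   ] z [-0.338  0.001 -0.941] op 0.0559 F [0.1 4.  5.1]
42.62662008404732
psi 1.0471975511965976 tgt [ 0.50692814 -0.15245811  0.18224447] rot total 89.62670919665106
[-0.11, 0.99, 0.16, 0.02, 0.09, -0.09] dq 0.22 err 0.0
[-0.19, 0.98, 0.13, 0.02, 0.09, -0.09] dq 0.1 err 0.0
[-0.26, 0.97, 0.1, 0.02, 0.09, -0.09] dq 0.11 err 0.0
[-0.33, 0.95, 0.06, 0.02, 0.09, -0.09] dq 0.12 err 0.0
[-0.39, 0.92, 0.02, 0.02, 0.09, -0.09] dq 0.13 err 0.0
[-0.45, 0.9, -0.03, 0.02, 0.09, -0.09] dq 0.13 err 0.0
[-0.51, 0.86, -0.08, 0.02, 0.09, -0.09] dq 0.14 err 0.0
[-0.56, 0.82, -0.13, 0.02, 0.09, -0.09] dq 0.15 err 0.0
[-0.6, 0.78, -0.19, 0.02, 0.09, -0.09] dq 0.16 err 0.0
[-0.64, 0.74, -0.24, 0.02, 0.09, -0.09] dq 0.16 err 0.0
[-0.67, 0.69, -0.3, 0.02, 0.09, -0.09] dq 0.16 err 0.0
[-0.69, 0.64, -0.36, 0.02, 0.09, -0.09] dq 0.16 err 0.0
[-0.7, 0.58, -0.42, 0.02, 0.09, -0.09] dq 0.15 err 0.0
[-0.71, 0.53, -0.48, 0.02, 0.09, -0.09] dq 0.15 err 0.0
[-0.71, 0.47, -0.54, 0.02, 0.09, -0.09] dq 
[... 470 characters left out ...]
08, -0.11] dq 0.15 err 0.0
[-0.56, 0.83, -0.06, 0.03, 0.08, -0.11] dq 0.16 err 0.0
[-0.62, 0.78, -0.12, 0.03, 0.08, -0.11] dq 0.16 err 0.0
[-0.68, 0.71, -0.18, 0.03, 0.08, -0.11] dq 0.17 err 0.0
[-0.73, 0.65, -0.24, 0.03, 0.08, -0.11] dq 0.17 err 0.0
[-0.77, 0.57, -0.3, 0.03, 0.08, -0.11] dq 0.17 err 0.0
[-0.79, 0.5, -0.36, 0.03, 0.08, -0.11] dq 0.16 err 0.0
[-0.81, 0.42, -0.42, 0.03, 0.08, -0.11] dq 0.16 err 0.0
[-0.81, 0.33, -0.48, 0.03, 0.08, -0.11] dq 0.15 err 0.0
[-0.81, 0.25, -0.54, 0.03, 0.08, -0.11] dq 0.14 err 0.0
[-0.79, 0.16, -0.6, 0.03, 0.08, -0.11] dq 0.14 err 0.0
[-0.76, 0.08, -0.65, 0.03, 0.08, -0.11] dq 0.13 err 0.0
end q [-0.79  0.11  1.82  0.69  1.77 -0.67] rot/row deg 6.39
```

Emit:
jog_arm --pt "0 0 -0.5 0 0 0 -0.4" --pt "0 0 -0.8 0 0 0 -0.4" --pt "0 0 -1 0 0 0 -0.4" --pt "0 0 -1 0 0 0 -0.4" --pt "0 0 -1 0 0 0 -0.4" --pt "-0.5 0 -1 0 0 0 -0.4" --pt "-0.5 0 -1 0 0 0 -0.4" --pt "-0.5 0 -1 0 0 0 -0.4"

```text
t: 4.45
tool_pos: [0.5392, 0.1615, 0.1963]
tool_rot: [3.093, -0.008, -0.54]
contact_force: [0.2, -0.3, -0.8]
opening: 0.0562
grip_force: 42.5
```

```bash
python3 - <<'E'
from plan import *
o=log(); print(o["grip_force"]); p=np.array(o["tool_pos"]);r=R.from_rotvec(o["tool_rot"])
pp=np.array([.5183,.1629,.048]); off=pickR(np.radians(19.75)).inv().apply(BOT-pp); print("off",off)
rp=placeR(np.radians(20),np.radians(60)); rows(PEG+[0,0,.217]-rp.apply(off),rp,16)
E
```

```text
t 4.45 q [0.136 0.155 1.59  0.046 1.739 1.712] p [0.5392 0.1615 0.1963] x [ 0.941 -0.005 -0.339] y [-0.004 -1.     0.003] z [-0.339 -0.001 -0.941] op 0.0562 F [ 0.2 -0.3 -0.8]
42.5446430593729
off [ 0.01556636  0.0009     -0.03565766]
[-0.08, 0.98, 0.08, 0.02, 0.09, -0.09] dq 0.1 err 0.0
[-0.15, 0.98, 0.05, 0.02, 0.09, -0.09] dq 0.11 err 0.0
[-0.21, 0.96, 0.02, 0.02, 0.09, -0.09] dq 0.11 err 0.0
[-0.28, 0.95, -0.01, 0.02, 0.09, -0.09] dq 0.12 err 0.0
[-0.34, 0.93, -0.05, 0.02, 0.09, -0.09] dq 0.13 err 0.0
[-0.39, 0.9, -0.09, 0.02, 0.09, -0.09] dq 0.14 err 0.0
[-0.45, 0.87, -0.14, 0.02, 0.09, -0.09] dq 0.14 err 0.0
[-0.49, 0.84, -0.19, 0.02, 0.09, -0.09] dq 0.15 err 0.0
[-0.53, 0.8, -0.24, 0.02, 0.09, -0.09] dq 0.16 err 0.0
[-0.57, 0.76, -0.29, 0.02, 0.09, -0.09] dq 0.16 err 0.0
[-0.59, 0.71, -0.34, 0.02, 0.09, -0.09] dq 0.16 err 0.0
[-0.62, 0.66, -0.4, 0.02, 0.09, -0.09] dq 0.16 err 0.0
[-0.63, 0.61, -0.45, 0.02, 0.09, -0.09] dq 0.15 err 0.0
[-0.64, 0.56, -0.51, 0.02, 0.09, -0.09] dq 0.14 err 0.0
[-0.64, 0.51, -0.56, 0.02, 0.09, -0.09] dq 0.13 err 0.0
[-0.63, 0.46, -0.61, 0.02, 0.09, -0.09] dq 0.13 err 0.0
end q [-0.84 -0.05  1.97  0.81  1.57 -0.47] rot/row deg 5.61
```

Emit:
jog_arm --pt "-0.08 0.98 0.0 0.02 0.09 -0.09 -0.4" --pt "-0.15 0.98 0.0 0.02 0.09 -0.09 -0.4" --pt "-0.21 0.96 0.0 0.02 0.09 -0.09 -0.4" --pt "-0.28 0.95 -0.01 0.02 0.09 -0.09 -0.4" --pt "-0.34 0.93 -0.05 0.02 0.09 -0.09 -0.4" --pt "-0.39 0.9 -0.09 0.02 0.09 -0.09 -0.4" --pt "-0.45 0.87 -0.14 0.02 0.09 -0.09 -0.4" --pt "-0.49 0.84 -0.19 0.02 0.09 -0.09 -0.4"

```text
t: 5.25
tool_pos: [0.5256, 0.0035, 0.192]
tool_rot: [-2.807, -0.766, -0.337]
contact_force: [-0.2, 0.4, -1.6]
opening: 0.0559
grip_force: 42.6
```

```bash
cat > nxt.py <<'E'
from plan import *
import sys
n=int(sys.argv[1]); h=float(sys.argv[2])
o=log()
off=np.array([0.0156,.0009,-.0357])
rp=placeR(np.radians(20),np.radians(60)); rows(PEG+[0,0,.107+h]-rp.apply(off),rp,n)
E
python3 nxt.py 8 .11
```

```text
t 5.25 q [-0.297 -0.254  1.987  0.311  1.337  0.679] p [0.5256 0.0035 0.192 ] x [0.838 0.472 0.273] y [ 0.52  -0.842 -0.142] z [ 0.163  0.261 -0.951] op 0.0559 F [-0.2  0.4 -1.6]
[-0.57, 0.77, -0.21, 0.02, 0.09, -0.08] dq 0.15 err 0.0
[-0.6, 0.73, -0.27, 0.02, 0.09, -0.08] dq 0.16 err 0.0
[-0.63, 0.68, -0.33, 0.02, 0.09, -0.08] dq 0.16 err 0.0
[-0.65, 0.64, -0.38, 0.02, 0.09, -0.08] dq 0.15 err 0.0
[-0.66, 0.59, -0.44, 0.02, 0.09, -0.08] dq 0.15 err 0.0
[-0.66, 0.54, -0.49, 0.02, 0.09, -0.08] dq 0.14 err 0.0
[-0.66, 0.49, -0.55, 0.02, 0.09, -0.08] dq 0.13 err 0.0
[-0.65, 0.44, -0.6, 0.02, 0.09, -0.08] dq 0.12 err 0.0
end q [-0.84 -0.05  1.97  0.81  1.57 -0.47] rot/row deg 5.39
```

Emit:
jog_arm --pt "-0.57 0.77 -0.22 0.02 0.09 -0.08 -0.4" --pt "-0.6 0.73 -0.27 0.02 0.09 -0.08 -0.4" --pt "-0.63 0.68 -0.33 0.02 0.09 -0.08 -0.4" --pt "-0.65 0.64 -0.38 0.02 0.09 -0.08 -0.4" --pt "-0.66 0.59 -0.44 0.02 0.09 -0.08 -0.4" --pt "-0.66 0.54 -0.49 0.02 0.09 -0.08 -0.4" --pt "-0.66 0.49 -0.55 0.02 0.09 -0.08 -0.4" --pt "-0.65 0.44 -0.6 0.02 0.09 -0.08 -0.4"

```text
t: 6.05
tool_pos: [0.5054, -0.1531, 0.182]
tool_rot: [-2.186, -1.264, -1.059]
contact_force: [0.0, -1.1, -0.6]
opening: 0.0561
grip_force: 42.6
```

```bash
python3 nxt.py 3 .11; python3 -c "
from h import *
for n in('scene','side'):
    p,d,P=cam(n); save(n+'2.png',p[130:400,180:480].repeat(2,0).repeat(2,1)); np.savez('/tmp/'+n+'2',p=p,P=P)"
```

```text
t 6.05 q [-0.856 -0.063  1.994  0.834  1.559 -0.5  ] p [ 0.5054 -0.1531  0.182 ] x [0.304 0.556 0.774] y [ 0.859 -0.51   0.029] z [ 0.411  0.656 -0.633] op 0.0561 F [ 0.  -1.1 -0.6]
[0.01, 0.02, 0.01, 0.01, -0.01, 0.01] dq 0.01 err 0.0
[0.01, 0.02, 0.01, 0.01, -0.01, 0.01] dq 0.01 err 0.0
[0.01, 0.02, 0.01, 0.01, -0.01, 0.01] dq 0.01 err 0.0
end q [-0.84 -0.05  1.97  0.81  1.57 -0.47] rot/row deg 0.65
```

View pics/scene2.png

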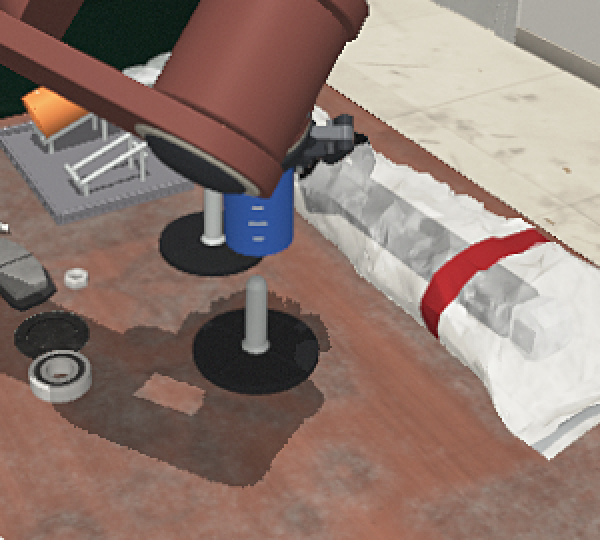

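The cropped scene view shows the cup mouth down at (258,215), above the stand with its peg at (257,315). I now measure the cup axis against the peg axis in these same pictures.

```bash
python3 - <<'E'
from h import *
def ax(Q,m,C,zlo,zhi,r):
    # per image row: horizontal bearing mid of the two edges, nearest range + r
    out=[]
    for k in range(m.shape[0]):
        c=np.where(m[k]&(Q[k,:,2]>zlo)&(Q[k,:,2]<zhi))[0]
        if len(c)<4: continue
        w=Q[k,c,:2]-C[:2]; b=np.arctan2(w[:,1],w[:,0]); mid=(b.min()+b.max())/2
        j=np.abs(b-mid)<(np.ptp(b))*.2
        out.append([mid,np.median(np.hypot(*w[j].T))+r*.985,np.ptp(b)])
    o=np.median(out,0); return C[:2]+o[1]*np.array([np.cos(o[0]),np.sin(o[0])]),2*o[1]*np.sin(o[2]/2)
for n in("scene","side"):
    z=np.load(f"/tmp/{n}2.npz");p,P=z["p"],z["P"];i=ctrl.camera_info(n)
    C=-(R.from_rotvec(i["rvec"]).as_matrix().T@i["tvec"]);H=cv2.cvtColor(p,cv2.COLOR_RGB2HSV)
    near=np.hypot(P[...,0]-.50,P[...,1]+.165)<.06
    blue=(H[...,0]>105)&(H[...,0]<125)&(H[...,1]>120)&near
    peg=near&(P[...,2]>.035)&(P[...,2]<.075)&(H[...,1]<80)
    a=ax(P,blue,C,.12,.165,.028); b=ax(P,peg,C,.035,.072,.009)
    print(n,"cup",a[0].round(4),"w",a[1].round(4),"peg",b[0].round(4),"w",b[1].round(4),"diff",(b[0]-a[0]).round(4))
    print("  cup z min",np.nanpercentile(P[...,2][blue],1).round(4),"peg top",np.nanmax(P[...,2][near&(P[...,2]<.095)&(H[...,1]<80)]).round(4))
    m=((p.max(2)<55)&near&(np.abs(P[...,2]-.008)<.012)).astype(np.uint8)
    c=max(cv2.findContours(m,0,2)[0],key=cv2.contourArea); (u,v),_,_=cv2.fitEllipse(cv2.convexHull(c))
    print("  disc ell",P[int(v)+0,int(u)-14].round(3),P[int(v),int(u)+14].round(3))
    # cup tilt: midline at two heights
    a1=ax(P,blue,C,.123,.135,.028)[0];a2=ax(P,blue,C,.15,.165,.028)[0];print("  tilt/25mm",(a2-a1).round(4))
E
```

```text
scene cup [nan nan] w nan peg [nan nan] w nan diff [nan nan]
  cup z min 0.1222 peg top 0.0812
  disc ell [ 0.47  -0.165  0.011] [ 0.514 -0.185  0.008]
  tilt/25mm [nan nan]
side cup [ 0.4982 -0.1722] w 0.0498 peg [ 0.4992 -0.1683] w 0.0165 diff [0.001  0.0039]
  cup z min 0.1202 peg top 0.0813
  disc ell [ 0.474 -0.16   0.009] [ 0.514 -0.186  0.011]
  tilt/25mm [nan nan]
  return _methods._mean(a, axis=axis, dtype=dtype,
  ret = ret.dtype.type(ret / rcount)
```

Emit:
jog_arm --pt "0.08 0 0.09 0.03 -0.03 0.03 -0.4" --pt "-0.77 0 0.64 0 0 0 -0.4" --pt "-0.77 0 0.64 0 0 0 -0.4" --pt "-0.6 0 0.5 0 0 0 -0.4" --pt "0 0 0 0 0 0 -0.4" --pt "0 0 0 0 0 0 -0.4"

```text
t: 6.75
tool_pos: [0.506, -0.1493, 0.1247]
tool_rot: [-2.197, -1.246, -1.003]
contact_force: [0.4, 1.0, 0.1]
opening: 0.0559
grip_force: 42.6
```

```bash
python3 nxt.py 4 .0; python3 -c "
from h import *
p,d,P=cam('side'); save('side3.png',p[180:330,220:400].repeat(3,0).repeat(3,1))"
```

```text
t 6.75 q [-0.838  0.026  2.007  0.811  1.488 -0.533] p [ 0.506  -0.1493  0.1247] x [0.338 0.557 0.759] y [ 0.86  -0.51  -0.009] z [ 0.382  0.656 -0.651] op 0.0559 F [0.4 1.  0.1]
[-0.52, 0.04, 0.41, 0.0, 0.0, -0.0] dq 0.03 err 0.0
[-0.52, 0.04, 0.4, 0.0, 0.0, -0.0] dq 0.03 err 0.0
[-0.52, 0.03, 0.4, 0.0, 0.0, -0.0] dq 0.03 err 0.0
[-0.52, 0.03, 0.4, 0.0, 0.0, -0.0] dq 0.03 err 0.0
end q [-0.84  0.13  2.01  0.83  1.43 -0.63] rot/row deg 0.26
```

View pics/side3.png

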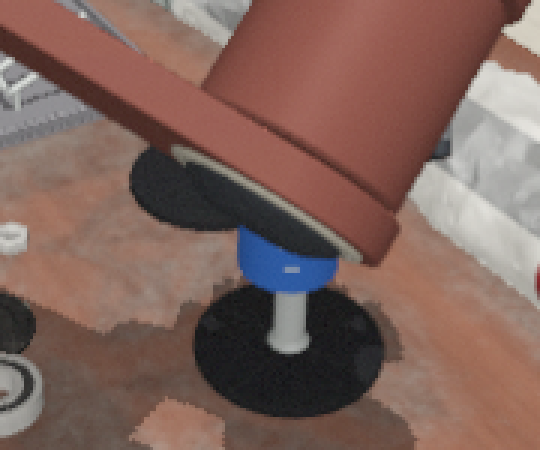

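The cropped side view shows the cup at (288,260), with the peg (290,320) entering its mouth centrally. I keep lowering.

Emit:
jog_arm --pt "-0.6 0 0.5 0 0 0 -0.4" --pt "-0.6 0 0.5 0 0 0 -0.4" --pt "-0.45 0.02 0.38 0 0 0 -0.4" --pt "-0.23 0.02 0.19 0 0 0 -0.4" --pt "0 0 0 0 0 0 -0.4" --pt "0 0 0 0 0 0 -0.4"

```text
t: 7.4
tool_pos: [0.5066, -0.1508, 0.0767]
tool_rot: [-2.198, -1.247, -1.004]
contact_force: [0.9, -0.5, -0.8]
opening: 0.0559
grip_force: 42.6
```

```bash
python3 nxt.py 1 .0
```

```text
t 7.4 q [-0.839  0.112  2.014  0.819  1.423 -0.603] p [ 0.5066 -0.1508  0.0767] x [0.337 0.558 0.759] y [ 0.86  -0.51  -0.007] z [ 0.383  0.655 -0.652] op 0.0559 F [ 0.9 -0.5 -0.8]
[-0.22, 0.06, 0.1, 0.01, 0.01, -0.02] dq 0.03 err 0.0
end q [-0.84  0.13  2.01  0.83  1.43 -0.63] rot/row deg 1.02
```

Lowering in 2 mm steps until it makes contact.

Emit:
jog_arm --pt "-0.08 0 0.06 0 0 0 -0.4" --pt "-0.08 0 0.06 0 0 0 -0.4" --pt "0 0 0 0 0 0 -0.4" --pt "0 0 0 0 0 0 -0.4"

```text
t: 7.8
tool_pos: [0.5063, -0.151, 0.0729]
tool_rot: [-2.199, -1.248, -1.004]
contact_force: [-0.4, -0.8, -0.6]
opening: 0.056
grip_force: 42.6
```

Emit:
jog_arm --pt "-0.06 0 0.05 0 0 0 -0.4" --pt "0 0 0 0 0 0 -0.4" --pt "0 0 0 0 0 0 -0.4"

```text
t: 8.1
tool_pos: [0.5066, -0.1512, 0.0718]
tool_rot: [-2.198, -1.248, -1.005]
contact_force: [-1.7, -0.8, 2.4]
opening: 0.056
grip_force: 42.8
```

Emit:
jog_arm --pt "0 0 0 0 0 0 0.7" --pt "0 0 0 0 0 0 1" --pt "0 0 0 0 0 0 1" --pt "0 0 0 0 0 0 1" --pt "0 0 0 0 0 0 1"

```text
t: 8.6
tool_pos: [0.5062, -0.1509, 0.0711]
tool_rot: [-2.198, -1.248, -1.004]
contact_force: [-0.2, 0.3, -0.0]
opening: 0.0853
grip_force: 0.0
```

Emit:
jog_arm --pt "0 0 -0.5 0 0 0 1" --pt "0 0 -1 0 0 0 1" --pt "0 0 -1 0 0 0 1" --pt "0 0 -1 0 0 0 1" --pt "0 0 -1 0 0 0 1" --pt "0 0 -1 0 0 0 1" --pt "0 0 -1 0 0 0 1" --pt "0 0 0 0 0 0 1"

```text
t: 9.4
tool_pos: [0.4568, -0.2389, 0.1583]
tool_rot: [-2.203, -1.25, -1.006]
contact_force: [0.4, -0.2, -0.0]
opening: 0.0853
grip_force: 0.0
```

```bash
python3 -c "
from h import *
log()
p,d,P=cam('wrist'); save('w4.png',p)
H=cv2.cvtColor(p,cv2.COLOR_RGB2HSV)
m=(H[...,0]>105)&(H[...,0]<125)&(H[...,1]>120); q=P[m]; q=q[np.isfinite(q).all(1)]
t=q[q[:,2]>np.percentile(q[:,2],99)-.004]; print('top z',np.percentile(q[:,2],[50,95,99]).round(4),'centre',((t.min(0)+t.max(0))/2).round(4),np.ptp(t,axis=0).round(3))
"
```

```text
t 9.4 q [-1.015  0.037  1.929  0.739  1.641 -0.604] p [ 0.4568 -0.2389  0.1583] x [0.336 0.56  0.757] y [ 0.859 -0.512 -0.003] z [ 0.386  0.651 -0.654] op 0.0853 F [ 0.4 -0.2 -0. ]
top z [0.1051 0.1067 0.1072] centre [ 0.4674 -0.1862  0.1337] [0.11  0.088 0.061]
```

View pics/w4.png

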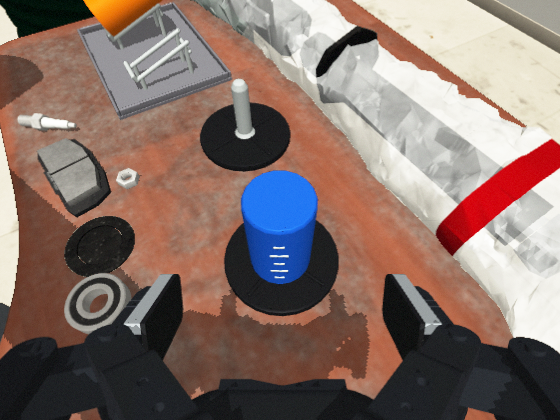

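The wrist view shows the blue cup (280,225) upright and bottom-up, centred on the right stand's disc. Its bottom measures about 107 mm high. The orange cup is still in the rest at (125,15) and the gripper is clear, so I hand in.

```bash
python3 -c "
from station import ctrl
print(ctrl.finish_job())"
```

```text
the job is handed in; nothing more can be done
None
```

The blue cup is upside down over the peg of the right-hand stand, its bottom measured about 107 mm above the desk; the orange cup is still in the rest, the gripper is clear, and the job was handed in at about 9.5 s (no verdict was returned).

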